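Load three hubs in the pinning jig, index three clicks and hold

ROBOT

A 7-joint arm with a two-finger parallel gripper is mounted at the origin on the work surface. World frame = base frame: x ahead of the robot, y to its left, z up, the work surface at z = 0. Lengths are in m, angles in rad, forces in N, time in s.
With the tool pointing down it reaches from about 0.4 to 0.85 m from the base axis. Payload 4.5 kg.
Tool frame: the origin (TCP) lies between the finger pads; the fingertips stand 11 mm ahead of it and the grasp point (between the pads) lies 8 mm behind it (r.nose_length is the distance from the TCP to the fingertips, in m); z points along the fingers, y is the line along which they close (so a half turn about z gives the same grasp; the last joint's range is limited). The gripper opens to 88 mm and grips with 3 to 60 N. Pads are 18 mm wide; open, the fingers measure 123 mm over their backs; the gripper's body (75 mm by 187 mm) begins 45 mm behind the grasp point.
Start: joints at [-1.221, 0.689, -0.195, 1.565, 0.157, 0.902, -0.215], TCP at [0.194, 0.594, 0.228] pointing down, gripper open.
Joint ranges: [-3.01, 3.01], [-0.46, 2.08], [-1.47, 1.51], [0.13, 2.56], [-1, 4.14], [0.04, 2.09], [-2.66, 2.66]. Speed limits (rad/s): [2.57, 2.57, 3.14, 3.14, 3.14, 3.14, 3.14].

INTERFACE

Orientations are given as a unit quaternion [x, y, z, w].
In Python, from plant import get_state, snapshot, camera_model, r gives the robot as it stands.
- The arm moves only by the shell command python3 -m inch 'ROWS' [FORCE]. ROWS is text: rows parted by semicolons, each of 7 numbers parted by spaces: the opening, from -1 (shut) to 1 (fully open), then the shift along the tool's x, y, z in m, then the turn, a rotation vector about the tool's x, y, z in rad. A call has 1 to 20 rows; each row shifts and turns the commanded pose from where the row before left it, along the tool's axes as they then stand; what a row does not reach is not made up. A row lasts 1/12 s, in which the tool goes at most 41.7 mm and 7.16 degrees, less where a joint would pass 70% of its speed; a pose out of reach is approached as far as the arm can. A call is refused whole if a number of a shift passes 0.0417 or a number of a turn 0.125, either way. A call with a gripper value outside its range is refused whole. The fingers move at their own pace and stop on an object; FORCE is the grip in N (left out, the last holds). Time passes only in rows, so rows that do not move let the fingers close. It gives the time, the measured TCP pose, the force, the opening and the grip force at its end, in the units of the state.
- get_state(): the state, without advancing time (a new reading comes with each control period).
- snapshot(name): name is "scene" or "top" or "wrist"; returns (picture, depth): 480x640x3 uint8, red, green, blue; 480x640 float32, m along the optical axis (not along the pixel's ray), 0 where there is no reading.
- camera_model(name): a dict with "intrinsics" (3x3 intrinsics, pixels), "view" (4x4, takes a point from world to camera coordinates). Camera axes: x right, y down, z forward; pixel columns grow to the right and rows downward; lengths in m; the calibration is good to about 2 mm. A picture is of the moment at which its call begins: read the wrist's pose just before it. camera_model takes no time and is no camera call; for the wrist camera it gives the pose at the moment of the call.
- r.finish_job(): hands the job in; it is judged then, once.
The state is a dict: "clock": time; "q": joint angles; "qd": joint speeds; "joint_torque": joint torques, N m; "tool_pos": TCP position; "eef_rot": TCP orientation; "contact_force": force on the tool from outside, world axes, zero at the start; "moment": the same for the moment, N m; "opening": opening from 0.0 (shut) to 1.0 (fully open); "finger_force": force on a finger pad.
Only numpy, scipy, OpenCV 4.12 (cv2) and the standard library are available. Lean on these libraries where they do the work, as an engineer would, in place of code of your own. Each camera call takes 0.05 s, during which the arm holds its last target. There are 200 camera calls.

TASK

Take three of the five white nylon hubs from the cork mat and stand them in the three nests of the pinning jig's dial that come next under the punch when the dial turns clockwise (seen from above), fully seated and upright; leave the other two hubs on the mat and the bystanders where they are. Then grip the bar knob in the middle of the dial and turn it clockwise by feel, counting three clicks, so that the first hub stands under the punch, without turning backwards or running on past that third stop. Finish still gripping the knob and holding the dial at the third stop, ready for a colleague to strike the punch: do not let go.

Things in the scene. Friction and masses are not known exactly. Their poses are not given: they have to be found in the camera images.
- pinning_jig: Hand-indexed pinning jig, bolted down: dark steel base plate 240 x 260 x 12 mm carrying a round dial. Origin: on the dial's vertical axis, at counter height; its y axis points from there to the punch. On its y side a post (inner face 109 mm from the axis) carries the punch arm, 26 mm wide, 64 to 80 mm above the counter, reaching in to 54 mm from the axis. On its x side a plunger block 30 mm high.
- punch_tip (a point): Lower end of the short upright steel punch in the arm, 70 mm from the dial axis, 60 mm above the counter (its mushroom head: 94 mm). A hub seated in the nest under it clears it by 6 mm.
- index_dial (a joint): Angle of the dial, rad: 0 at the start (at rest in a stop), growing clockwise seen from above. Aluminium dial 180 mm across, face 30 mm above the counter, on a 200 mm steel dividing plate with 18 rim notches. A spring ball clicks in every 20 degrees (0.349 rad): third stop at 1.047. Turning takes up to about 0.2 N m; the ball draws the dial into the nearest notch but does not lock it.
- index_knob: Black bar knob on the dial axis, fixed to the dial and turning it: upright flat bar 50 mm long (its own y axis), 14 mm thick (its x axis, the way to grip it), 28 mm high, from 58 to 86 mm above the counter, on a 12 mm stem. Origin: centre of the bar's underside. At the start the bar points at the punch.
- knob_grip (a point): Centre of the knob's bar, on the dial axis, 72 mm above the counter.
- nest_1 (a point): Floor centre of the first nest, 30 mm above the counter; it turns with the dial. Six nests lie 60 degrees apart, 70 mm from the axis: steel rings, 28 mm bore, 34 mm outside, 8 mm high on the dial face. All are empty at the start; one is under the punch. nest_1 is the next to come under it when the dial turns clockwise: 60 degrees anticlockwise of the punch.
- nest_2 (a point): Centre of the floor of the second nest, as nest_1, 120 degrees anticlockwise from the punch at the start.
- nest_3 (a point): Centre of the floor of the third nest, as nest_1, opposite the punch at the start.
- mat: Flat cork mat, 210 x 160 x 3 mm, fixed to the counter, on which the five hubs stand. Origin: centre of its underside.
- hub_1: White nylon connector hub: upright barrel 24 mm in diameter and 24 mm high with 3.5 to 4.5 mm bevels at both rims (flat ends 17 mm across), small dark holes round its side and in its top, about 12 g. All five are alike. Origin: centre of its underside; z up.
- hub_2: White nylon connector hub: upright barrel 24 mm in diameter and 24 mm high with 3.5 to 4.5 mm bevels at both rims (flat ends 17 mm across), small dark holes round its side and in its top, about 12 g. All five are alike. Origin: centre of its underside; z up.
- hub_3: White nylon connector hub: upright barrel 24 mm in diameter and 24 mm high with 3.5 to 4.5 mm bevels at both rims (flat ends 17 mm across), small dark holes round its side and in its top, about 12 g. All five are alike. Origin: centre of its underside; z up.
- hub_4: White nylon connector hub: upright barrel 24 mm in diameter and 24 mm high with 3.5 to 4.5 mm bevels at both rims (flat ends 17 mm across), small dark holes round its side and in its top, about 12 g. All five are alike. Origin: centre of its underside; z up.
- hub_5: White nylon connector hub: upright barrel 24 mm in diameter and 24 mm high with 3.5 to 4.5 mm bevels at both rims (flat ends 17 mm across), small dark holes round its side and in its top, about 12 g. All five are alike. Origin: centre of its underside; z up.
- jar: Clear glass jar of more hubs, 80 mm across, 105 mm high, bystander. Origin: centre of its underside.
- octahedron: Smoky glass octahedron, 70 mm edges, lying on a face, 57 mm high, bystander. Origin: on the counter under its centre.
- mallet: Small mallet lying on the counter, 220 mm long, rubber head 42 mm across and 62 mm wide, bystander. Origin: on the counter, 45 mm from the head's centre towards the handle; handle along -x.
- lattice_base: Mahogany block with a square grid of drilled holes, 120 x 120 x 30 mm, bystander. Origin: centre of its underside.

How it is judged:
On the way, in this order (a step that is already met when the one before it is completed fails the run):
1. three hubs stand seated in the three nests, the dial still at its starting stop (((distance between hub_1 and nest_1 below 0.006 m and angle between hub_1's own z axis and vertical below 0.15 rad) or (distance between hub_2 and nest_1 below 0.006 m and angle between hub_2's own z axis and vertical below 0.15 rad) or (distance between hub_3 and nest_1 below 0.006 m and angle between hub_3's own z axis and vertical below 0.15 rad) or (distance between hub_4 and nest_1 below 0.006 m and angle between hub_4's own z axis and vertical below 0.15 rad) or (distance between hub_5 and nest_1 below 0.006 m and angle between hub_5's own z axis and vertical below 0.15 rad)) and ((distance between hub_1 and nest_2 below 0.006 m and angle between hub_1's own z axis and vertical below 0.15 rad) or (distance between hub_2 and nest_2 below 0.006 m and angle between hub_2's own z axis and vertical below 0.15 rad) or (distance between hub_3 and nest_2 below 0.006 m and angle between hub_3's own z axis and vertical below 0.15 rad) or (distance between hub_4 and nest_2 below 0.006 m and angle between hub_4's own z axis and vertical below 0.15 rad) or (distance between hub_5 and nest_2 below 0.006 m and angle between hub_5's own z axis and vertical below 0.15 rad)) and ((distance between hub_1 and nest_3 below 0.006 m and angle between hub_1's own z axis and vertical below 0.15 rad) or (distance between hub_2 and nest_3 below 0.006 m and angle between hub_2's own z axis and vertical below 0.15 rad) or (distance between hub_3 and nest_3 below 0.006 m and angle between hub_3's own z axis and vertical below 0.15 rad) or (distance between hub_4 and nest_3 below 0.006 m and angle between hub_4's own z axis and vertical below 0.15 rad) or (distance between hub_5 and nest_3 below 0.006 m and angle between hub_5's own z axis and vertical below 0.15 rad)) and value of joint index_dial between -0.12 and 0.12 rad), for 0.2 s.
2. the dial is turned to the third stop and gripped by the knob (value of joint index_dial between 0.957 and 1.137 rad and contact force between the fingers and index_knob above 3 N and distance between the grasp point and knob_grip below 0.04 m), for 0.3 s.
At the end, for the whole second after the job is handed in: Dial at rest within 5 degrees of the third stop (60 degrees clockwise), fingers gripping its knob with over 3 N; each of the three nests holds one upright hub, within 6 mm of the centre of its floor; the other two hubs are on the mat, within 150 mm of its middle (all of step 2 and velocity of joint index_dial between -0.1 and 0.1 rad/s and ((distance between hub_1 and nest_1 below 0.006 m and angle between hub_1's own z axis and vertical below 0.15 rad) or (distance between hub_2 and nest_1 below 0.006 m and angle between hub_2's own z axis and vertical below 0.15 rad) or (distance between hub_3 and nest_1 below 0.006 m and angle between hub_3's own z axis and vertical below 0.15 rad) or (distance between hub_4 and nest_1 below 0.006 m and angle between hub_4's own z axis and vertical below 0.15 rad) or (distance between hub_5 and nest_1 below 0.006 m and angle between hub_5's own z axis and vertical below 0.15 rad)) and ((distance between hub_1 and nest_2 below 0.006 m and angle between hub_1's own z axis and vertical below 0.15 rad) or (distance between hub_2 and nest_2 below 0.006 m and angle between hub_2's own z axis and vertical below 0.15 rad) or (distance between hub_3 and nest_2 below 0.006 m and angle between hub_3's own z axis and vertical below 0.15 rad) or (distance between hub_4 and nest_2 below 0.006 m and angle between hub_4's own z axis and vertical below 0.15 rad) or (distance between hub_5 and nest_2 below 0.006 m and angle between hub_5's own z axis and vertical below 0.15 rad)) and ((distance between hub_1 and nest_3 below 0.006 m and angle between hub_1's own z axis and vertical below 0.15 rad) or (distance between hub_2 and nest_3 below 0.006 m and angle between hub_2's own z axis and vertical below 0.15 rad) or (distance between hub_3 and nest_3 below 0.006 m and angle between hub_3's own z axis and vertical below 0.15 rad) or (distance between hub_4 and nest_3 below 0.006 m and angle between hub_4's own z axis and vertical below 0.15 rad) or (distance between hub_5 and nest_3 below 0.006 m and angle between hub_5's own z axis and vertical below 0.15 rad)) and ((distance between hub_1 and nest_1 below 0.006 m and angle between hub_1's own z axis and vertical below 0.15 rad) or (distance between hub_1 and nest_2 below 0.006 m and angle between hub_1's own z axis and vertical below 0.15 rad) or (distance between hub_1 and nest_3 below 0.006 m and angle between hub_1's own z axis and vertical below 0.15 rad) or (horizontal distance between hub_1 and mat below 0.15 m and height (world z) of hub_1 below 0.02 m)) and ((distance between hub_2 and nest_1 below 0.006 m and angle between hub_2's own z axis and vertical below 0.15 rad) or (distance between hub_2 and nest_2 below 0.006 m and angle between hub_2's own z axis and vertical below 0.15 rad) or (distance between hub_2 and nest_3 below 0.006 m and angle between hub_2's own z axis and vertical below 0.15 rad) or (horizontal distance between hub_2 and mat below 0.15 m and height (world z) of hub_2 below 0.02 m)) and ((distance between hub_3 and nest_1 below 0.006 m and angle between hub_3's own z axis and vertical below 0.15 rad) or (distance between hub_3 and nest_2 below 0.006 m and angle between hub_3's own z axis and vertical below 0.15 rad) or (distance between hub_3 and nest_3 below 0.006 m and angle between hub_3's own z axis and vertical below 0.15 rad) or (horizontal distance between hub_3 and mat below 0.15 m and height (world z) of hub_3 below 0.02 m)) and ((distance between hub_4 and nest_1 below 0.006 m and angle between hub_4's own z axis and vertical below 0.15 rad) or (distance between hub_4 and nest_2 below 0.006 m and angle between hub_4's own z axis and vertical below 0.15 rad) or (distance between hub_4 and nest_3 below 0.006 m and angle between hub_4's own z axis and vertical below 0.15 rad) or (horizontal distance between hub_4 and mat below 0.15 m and height (world z) of hub_4 below 0.02 m)) and ((distance between hub_5 and nest_1 below 0.006 m and angle between hub_5's own z axis and vertical below 0.15 rad) or (distance between hub_5 and nest_2 below 0.006 m and angle between hub_5's own z axis and vertical below 0.15 rad) or (distance between hub_5 and nest_3 below 0.006 m and angle between hub_5's own z axis and vertical below 0.15 rad) or (horizontal distance between hub_5 and mat below 0.15 m and height (world z) of hub_5 below 0.02 m))); the arm keeps its last pose, push and grip.
It fails at once if the dial runs on past the third stop (more than halfway to the fourth) (value of joint index_dial above 1.23 rad).
It fails at once if the dial is turned backwards, more than halfway to the stop before its start (value of joint index_dial below -0.175 rad).
It fails at once if the jar, octahedron, mallet or lattice base is moved more than 30 mm (distance of any of jar, octahedron, mallet, lattice_base from where it was at the start of the episode above 0.03 m).
It also fails if it takes over 72 s, if anything falls off the work surface, if the arm or the gripper's body presses on something with over 40 N, if the wrist force passes 120 N, or if a joint passes its speed limit or range.

## Working session

There is one attempt and no reset: what is moved stays moved. The work goes in short steps, Python scripts to look and compute and a shell command to move; the robot and the scene stay as the last step left them, time stands still between calls to the robot, and variables do not carry over. Pictures are saved under pics/ and viewed, at most 10 in all, crops included, and the job is handed in when it is done.

```bash
mkdir -p pics; ls; python3 - <<'E'
from plant import get_state, snapshot, camera_model, r
import cv2,numpy as np
s=get_state();print(s)
for n in("scene","top"):
    p,d=snapshot(n);cv2.imwrite(f'pics/{n}0.png',p[:,:,::-1]);np.save(f'pics/{n}0.npy',d)
    m=camera_model(n);print(n,m)
print(r.nose_length)
E
```

```text
pics
{'clock': 0.0, 'q': array([-1.2212184 ,  0.68999527, -0.19449993,  1.56637634,  0.15726281,
        0.90248543, -0.21509266]), 'qd': array([-0.00120933,  0.00114163, -0.0003922 ,  0.00145231, -0.00089778,
        0.00085719, -0.00210818]), 'joint_torque': array([ 2.40330337e-04, -5.27558792e+01, -1.26670238e+00, -1.53428364e+01,
       -5.26233867e-02,  6.40137776e-03,  1.66007126e-04]), 'tool_pos': array([0.19393628, 0.59344328, 0.22699403]), 'eef_rot': array([ 1.57203194e-01,  9.87565833e-01, -9.34440419e-04, -9.06024621e-05]), 'contact_force': array([ 0.27731791, -0.03894805, -0.00980872]), 'moment': array([ 0.01619706, -0.00894098,  0.01228925]), 'finger_force': 0.0, 'opening': 1.0023608320731088}
scene {'intrinsics': array([[490.50298882,   0.        , 313.50310869],
       [  0.        , 490.50298882, 243.20803058],
       [  0.        ,   0.        ,   1.        ]]), 'view': array([[-0.77643766,  0.63004577,  0.01367098,  0.39550945],
       [ 0.32742314,  0.42184591, -0.84548218, -0.14620762],
       [-0.53845951, -0.65198801, -0.53382862,  1.64045771],
       [ 0.        ,  0.        ,  0.        ,  1.        ]])}
top {'intrinsics': array([[453.6170317 ,   0.        , 316.17565133],
       [  0.        , 453.6170317 , 236.36302391],
       [  0.        ,   0.        ,   1.        ]]), 'view': array([[-0.01869687, -0.99976974, -0.01053078,  0.10880765],
       [-0.99025595,  0.01997063, -0.1378199 ,  0.57178602],
       [ 0.13799848,  0.00785137, -0.99040132,  0.94116269],
       [ 0.        ,  0.        ,  0.        ,  1.        ]])}
0.011
```

View pics/top0.png

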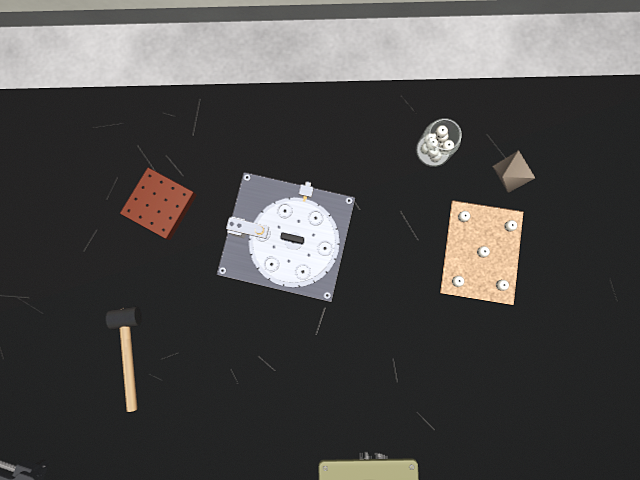

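View pics/scene0.png

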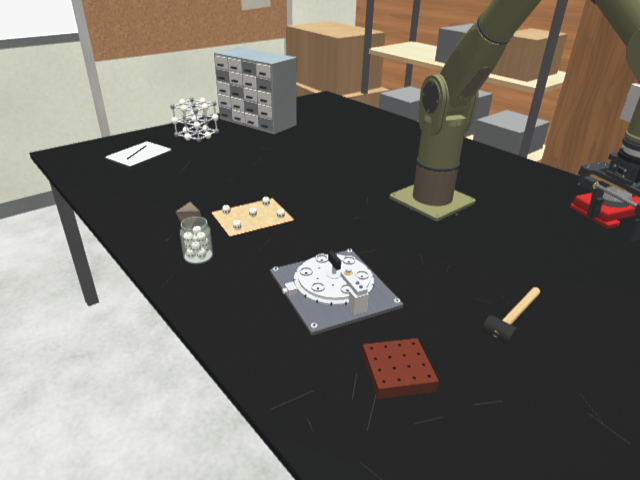

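The top view shows the mat with five hubs near (483,252), and the dial centred near (292,240) with the punch on its left at (263,233). That puts nest_1 at about (271,264), nest_2 at (303,271) and nest_3 at (325,248). The scene view agrees, and the bystanders are clear of the mat and the jig.

```bash
cat > h.py <<'E'
import numpy as np,cv2
from scipy.spatial.transform import Rotation as R
from plant import get_state, snapshot, camera_model, r
def cloud(n,d,M=None):
    M=M or camera_model(n);K=M["intrinsics"];v,u=np.indices(d.shape)
    c=np.stack([(u-K[0,2])/K[0,0]*d,(v-K[1,2])/K[1,1]*d,d],-1)
    V=M["view"];return (c-V[:3,3])@V[:3,:3]
def ray(n,uv,z,M=None):
    M=M or camera_model(n);K=M["intrinsics"];V=M["view"]
    uv=np.atleast_2d(uv).astype(float)
    d=np.c_[(uv-K[:2,2])/[K[0,0],K[1,1]],np.ones(len(uv))]@V[:3,:3]
    o=-V[:3,:3].T@V[:3,3];return o+d*((z-o[2])/d[:,2:])
def circ(P):
    A=np.c_[2*P[:,:2],np.ones(len(P))];s=np.linalg.lstsq(A,(P[:,:2]**2).sum(1),rcond=None)[0]
    return s[:2],np.sqrt(s[2]+s[:2]@s[:2])
E
python3 - <<'E'
from h import *
im=cv2.imread('pics/top0.png');d=np.load('pics/top0.npy');W=cloud("top",d)
z=W[...,2];hsv=cv2.cvtColor(im,cv2.COLOR_BGR2HSV)
print('mat z',np.median(z[225:235,455:510]),'dial z',np.median(z[255:262,285:300]))
m=np.zeros(z.shape,np.uint8);m[195:310,435:530]=1
hm=((z>0.018)&(m>0)).astype(np.uint8)
n,l,st,c=cv2.connectedComponentsWithStats(hm)
for i in range(1,n):
    P=W[l==i]
    if st[i,4]>20:
        t=P[P[:,2]>0.0245];print('hub',c[i].round(1),st[i,4],P.mean(0).round(4),t.mean(0).round(4),np.ptp(P[:,:2],axis=0).round(4))
mat=((hsv[...,1]>50)&(m>0)).astype(np.uint8)
cs=max(cv2.findContours(mat,0,2)[0],key=cv2.contourArea);P=ray("top",cs[:,0],0.003)[:,:2].astype(np.float32);print('mat',cv2.minAreaRect(P))
k=(z>0.078);k[:205]=0;k[275:]=0;k[:,:278]=0;k[:,308:]=0
P=W[k];print('knob',len(P),P.mean(0),np.median(P[:,2]),cv2.minAreaRect(P[:,:2].astype(np.float32)),np.linalg.eigh(np.cov(P[:,:2].T))[1][:,1])
# dial face edge
f=(abs(z-0.030)<0.003);f[:190]=0;f[295:]=0;f[:,:240]=0;f[:,350:]=0
P=W[f][:,:2];
cc=P.mean(0)
for _ in range(3):
    a=np.arctan2(*(P-cc).T[::-1]);rr=np.hypot(*(P-cc).T);b=((a+np.pi)/(2*np.pi)*72).astype(int)
    E=np.array([P[b==i][rr[b==i].argmax()] for i in range(72) if (b==i).any()]);E=E[(np.hypot(*(E-cc).T)<.096)&(np.hypot(*(E-cc).T)>.08)]
    cc,R0=circ(E)
print('dial',cc,R0,len(E))
E
```

```text
mat z 0.003228317937464693 dial z 0.02968741008881712
hub [464.5 215.9] 101 [ 0.6149 -0.2297  0.0251] [ 0.6153 -0.2311  0.027 ] [0.0223 0.0244]
hub [511.4 225.1] 104 [ 0.5922 -0.331   0.0251] [ 0.5924 -0.3321  0.0269] [0.0227 0.0231]
hub [483.9 251.3] 101 [ 0.5358 -0.2668  0.0251] [ 0.5358 -0.2673  0.0267] [0.0224 0.0231]
hub [458.6 280.9] 104 [ 0.4725 -0.208   0.0249] [ 0.4728 -0.2086  0.0265] [0.0218 0.0231]
hub [503.  284.8] 105 [ 0.4623 -0.3029  0.0251] [ 0.4626 -0.3037  0.0266] [0.0215 0.0221]
mat ((0.5380023121833801, -0.27032649517059326), (0.16771353781223297, 0.21739959716796875), 79.50509643554688)
knob 170 [0.56074609 0.14473527 0.12305723] 0.08510206139562282 ((0.5167089104652405, 0.11586280912160873), (0.16003742814064026, 0.04021073877811432), 32.39114761352539) [-0.85950855 -0.51112137]
dial [0.56657671 0.14716919] 0.08902140326544879 64
```

```bash
python3 - <<'E'
from h import *
im=cv2.imread('pics/top0.png');d=np.load('pics/top0.npy');W=cloud("top",d);z=W[...,2]
c=np.array([.5666,.1472]);rho=np.hypot(W[...,0]-c[0],W[...,1]-c[1])
k=(z>.075)&(z<.09)&(rho<.035);P=W[k]
rc=cv2.minAreaRect(P[:,:2].astype(np.float32));e=np.linalg.eigh(np.cov(P[:,:2].T))[1][:,1]
print('knob',len(P),P.mean(0),rc,np.degrees(np.arctan2(e[1],e[0])))
k=(z>.0345)&(z<.042)&(rho>.045)&(rho<.095)
n,l,st,cc=cv2.connectedComponentsWithStats(k.astype(np.uint8))
for i in range(1,n):
    if st[i,4]>15:
        P=W[l==i];q=circ(P);v=q[0]-c;print(cc[i].round(),st[i,4],q[0].round(4),round(q[1],4),np.hypot(*v).round(4),np.degrees(np.arctan2(v[1],v[0])).round(1))
# punch arm
k=(z>.075)&(z<.085)&(rho>.05)&(rho<.12);k[:,280:]=0;P=W[k]
rc=cv2.minAreaRect(P[:,:2].astype(np.float32));print('arm',rc,P.mean(0))
bp=(abs(z-.012)<.004)&(rho<.2)
P=W[bp][:,:2];print('plate',cv2.minAreaRect(P.astype(np.float32)))
s=get_state();print(camera_model("wrist"))
E
```

```text
knob 170 [0.56571273 0.14680224 0.08452215] ((0.5662896633148193, 0.1471937596797943), (0.0494375005364418, 0.014324840158224106), 75.13297271728516) 75.45559302214905
[285. 210.] 61 [0.6338 0.1659] 0.0153 0.0698 15.6
[316. 217.] 59 [0.6165 0.0982] 0.0153 0.0699 -44.5
[264. 237.] 26 [0.5836 0.2144] 0.0151 0.0693 75.8
[325. 248.] 59 [0.549  0.0794] 0.0152 0.07 -104.5
[271. 264.] 59 [0.5164 0.1959] 0.0152 0.0699 135.9
[298. 271.] 34 [0.4992 0.1284] 0.0152 0.0699 -164.4
[308. 272.] 22 [0.4995 0.128 ] 0.0149 0.0699 -164.0
arm ((0.5879784822463989, 0.23146489262580872), (0.06589265912771225, 0.02618623524904251), 75.71427154541016) [0.587945   0.23324965 0.07940125]
plate ((0.5815312266349792, 0.16415464878082275), (0.2601484954357147, 0.24018734693527222), 75.65341186523438)
{'intrinsics': array([[345.69224145,   0.        , 316.25196829],
       [  0.        , 345.69224145, 238.16818067],
       [  0.        ,   0.        ,   1.        ]]), 'view': array([[ 0.31012144,  0.9506959 , -0.0014108 , -0.6242467 ],
       [ 0.91274337, -0.29732537,  0.28017345, -0.04001568],
       [ 0.26594028, -0.08817549, -0.95994836,  0.38994876],
       [ 0.        ,  0.        ,  0.        ,  1.        ]])}
```

```bash
cat > go.py <<'E'
import sys;from h import *
s=get_state();t=np.array(list(map(float,sys.argv[1:4])));d=R.from_quat(s['eef_rot']).inv().apply(t-s['tool_pos'])
print('t',round(s['clock'],2),'pos',s['tool_pos'].round(4),'q',s['q'].round(2),'shift',d.round(4),'rows@35mm',np.ceil(np.linalg.norm(d)/.035))
X=R.from_quat(s['eef_rot']).as_matrix();print('yaw y',np.degrees(np.arctan2(X[1,1],X[0,1])).round(2),'z',X[:,2].round(4))
E
python3 go.py .5 .2 .2
```

```text
t 0.1 pos [0.194  0.5935 0.2271] q [-1.22  0.69 -0.19  1.57  0.16  0.9  -0.22] shift [-0.4131 -0.279   0.0276] rows@35mm 15.0
yaw y 71.91 z [-4.0e-04 -1.6e-03 -1.0e+00]
```

```bash
python3 -m inch '1 -0.0295 -0.02 0.002 0 0 0;1 -0.0295 -0.02 0.002 0 0 0;1 -0.0295 -0.02 0.002 0 0 0;1 -0.0295 -0.02 0.002 0 0 0;1 -0.0295 -0.02 0.002 0 0 0;1 -0.0295 -0.02 0.002 0 0 0;1 -0.0295 -0.02 0.002 0 0 0;1 -0.0295 -0.02 0.002 0 0 0;1 -0.0295 -0.02 0.002 0 0 0;1 -0.0295 -0.02 0.002 0 0 0;1 -0.0295 -0.02 0.002 0 0 0;1 -0.0295 -0.02 0.002 0 0 0;1 -0.0295 -0.02 0.002 0 0 0;1 -0.0295 -0.02 0.002 0 0 0;1 0 0 0 0 0 0' 20; python3 go.py .4727 -.2085 .15
```

```text
clock: 1.35
tool_pos: [0.5043, 0.1908, 0.1989]
eef_rot: [0.163, 0.987, -0.003, 0.001]
contact_force: [-0.9, -0.8, -0.9]
opening: 0.998
finger_force: 0.0
t 1.35 pos [0.5043 0.1908 0.1989] q [-0.3   0.62 -0.25  1.85  0.23  0.7   0.56] shift [-0.0986 -0.3879  0.0512] rows@35mm 12.0
yaw y 71.2 z [ 0.0017 -0.0059 -1.    ]
```

```bash
python3 -m inch '1 -0.0082 -0.0323 0.0043 0 0 0;1 -0.0082 -0.0323 0.0043 0 0 0;1 -0.0082 -0.0323 0.0043 0 0 0;1 -0.0082 -0.0323 0.0043 0 0 0;1 -0.0082 -0.0323 0.0043 0 0 0;1 -0.0082 -0.0323 0.0043 0 0 0;1 -0.0082 -0.0323 0.0043 0 0 0;1 -0.0082 -0.0323 0.0043 0 0 0;1 -0.0082 -0.0323 0.0043 0 0 0;1 -0.0082 -0.0323 0.0043 0 0 0;1 -0.0082 -0.0323 0.0043 0 0 0;1 -0.0082 -0.0323 0.0043 0 0 0;1 0 0 0 0 0 0;1 0 0 0 0 0 0' ; python3 go.py .4727 -.2085 .025
python3 - <<'E'
from h import *
M=camera_model("wrist");p,d=snapshot("wrist");cv2.imwrite('pics/w1.png',p[:,:,::-1])
W=cloud("wrist",d,M);z=W[...,2]
m=((z>.018)&(z<.032)&(d>0)).astype(np.uint8)
n,l,st,c=cv2.connectedComponentsWithStats(m)
for i in range(1,n):
    if st[i,4]>100:
        P=W[l==i];t=P[P[:,2]>.025];print(c[i].round(),st[i,4],t.mean(0).round(4) if len(t) else 0,np.ptp(P,axis=0).round(4))
E
```

```text
clock: 2.52
tool_pos: [0.4719, -0.2015, 0.1476]
eef_rot: [0.16, 0.987, -0.0, -0.001]
contact_force: [0.1, 0.8, 0.2]
opening: 1.0
finger_force: 0.0
t 2.52 pos [ 0.4719 -0.2015  0.1476] q [ 0.5   0.68 -0.3   1.97  0.37  0.54  1.19] shift [-0.0031 -0.0063  0.1226] rows@35mm 4.0
yaw y 71.62 z [-1.2e-03 -4.0e-04 -1.0e+00]
[634. 226.] 943 0 [0.0884 0.0152 0.0036]
[309. 228.] 633 [ 0.4721 -0.2076  0.0274] [0.0237 0.0234 0.0117]
[201. 251.] 634 [ 0.4622 -0.3023  0.0273] [0.0237 0.0244 0.0119]
[270. 312.] 552 [ 0.5353 -0.2663  0.0274] [0.0236 0.0242 0.0116]
[228. 386.] 246 [ 0.594  -0.3308  0.0276] [0.0177 0.0235 0.0107]
```

View pics/w1.png

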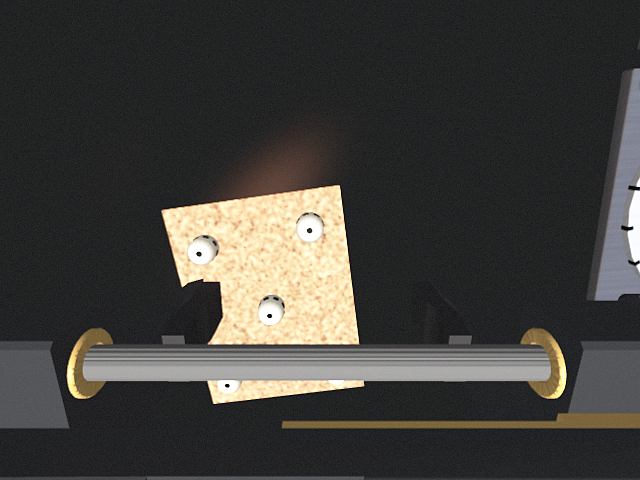

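The wrist view shows the near hub at (309,228), with the others at (201,251) and (270,312). Its positions agree with the top camera to within 1 mm, so I'll descend on the first.

```bash
python3 -m inch '1 -0.003 -0.006 0.03 0 0 0;1 0 0 0.03 0 0 0;1 0 0 0.03 0 0 0;1 0 0 0.015 0 0 0;1 0 0 0 0 0 0;1 0 0 0 0 0 0' ; python3 go.py .4724 -.2080 .025
```

```text
clock: 3.07
tool_pos: [0.474, -0.2038, 0.043]
eef_rot: [0.156, 0.988, 0.001, -0.001]
contact_force: [-0.5, -0.0, -0.7]
opening: 1.0
finger_force: 0.0
t 3.07 pos [ 0.474  -0.2038  0.043 ] q [ 0.42  0.86 -0.18  2.02  0.47  0.3   1.12] shift [ 0.0003 -0.0045  0.018 ] rows@35mm 1.0
yaw y 72.08 z [-0.0011  0.0014 -1.    ]
```

```bash
python3 -m inch '1 0.000 -0.0045 0.008 0 0 0;1 0 0 0.01 0 0 0;1 0 0 0 0 0 0;1 0 0 0 0 0 0' ; python3 go.py .4724 -.2080 .025
```

```text
clock: 3.4
tool_pos: [0.4724, -0.2102, 0.0252]
eef_rot: [0.157, 0.988, 0.0, -0.0]
contact_force: [0.2, 1.0, -0.7]
opening: 0.998
finger_force: 0.0
t 3.4 pos [ 0.4724 -0.2102  0.0252] q [ 0.42  0.9  -0.15  2.02  0.48  0.26  1.12] shift [0.0007 0.0021 0.0002] rows@35mm 1.0
yaw y 71.9 z [-1.e-04  0.e+00 -1.e+00]
```

```bash
python3 -m inch '0 0.0005 0.002 0 0 0 0;0 0 0 0 0 0 0;-1 0 0 0 0 0 0;-1 0 0 0 0 0 0;-1 0 0 0 0 0 0;-1 0 0 0 0 0 0;-1 0 0 0 0 0 0;-1 0 0 0 0 0 0' 15; python3 go.py .4724 -.2080 .025
```

```text
clock: 4.07
tool_pos: [0.4726, -0.2082, 0.0252]
eef_rot: [0.157, 0.988, 0.0, 0.0]
contact_force: [-0.3, 1.3, -0.1]
opening: 0.423
finger_force: 0.0
t 4.07 pos [ 0.4726 -0.2082  0.0252] q [ 0.42  0.9  -0.15  2.02  0.48  0.26  1.11] shift [0.0003 0.0001 0.0002] rows@35mm 1.0
yaw y 71.9 z [ 0.  0. -1.]
```

Slow fingers (~76 mm/s). I'll close the rest of the way, then lift.

```bash
python3 -m inch '-1 0 0 0 0 0 0;-1 0 0 0 0 0 0;-1 0 0 0 0 0 0;-1 0 0 0 0 0 0;-1 0 0 -0.02 0 0 0;-1 0 0 -0.035 0 0 0;-1 0 0 -0.035 0 0 0;-1 0 0 -0.035 0 0 0;-1 0 0 0 0 0 0' 15; python3 go.py .5166 .1962 .15
```

```text
clock: 4.82
tool_pos: [0.476, -0.2091, 0.1557]
eef_rot: [0.157, 0.988, -0.001, 0.005]
contact_force: [0.8, -0.8, 0.0]
opening: 0.005
finger_force: 0.0
t 4.82 pos [ 0.476  -0.2091  0.1557] q [ 0.52  0.67 -0.32  1.96  0.38  0.56  1.2 ] shift [0.0875 0.3978 0.0048] rows@35mm 12.0
yaw y 71.88 z [ 0.0098 -0.003  -0.9999]
```

```bash
cat > look.py <<'E'
from h import *;import sys
M=camera_model("wrist");s=get_state();p,d=snapshot("wrist");cv2.imwrite(f'pics/{sys.argv[1]}.png',p[:,:,::-1])
W=cloud("wrist",d,M);z=W[...,2]
lo,hi,tp=map(float,sys.argv[2:5])
m=((z>lo)&(z<hi)&(d>0)).astype(np.uint8)
n,l,st,c=cv2.connectedComponentsWithStats(m)
for i in range(1,n):
    if st[i,4]>100:
        P=W[l==i];t=P[P[:,2]>tp];print(c[i].round(),st[i,4],t.mean(0).round(4) if len(t) else 0,np.ptp(P,axis=0).round(4))
E
python3 look.py w2 .018 .035 .025
```

```text
[634. 218.] 882 0 [0.0906 0.0138 0.0042]
[316. 217.] 617 [ 0.4725 -0.2078  0.0273] [0.0239 0.024  0.0121]
[210. 239.] 610 [ 0.4624 -0.3025  0.0273] [0.0235 0.0236 0.0114]
[273. 294.] 195 [ 0.5293 -0.2673  0.0272] [0.0098 0.0186 0.0116]
[606. 321.] 125 0 [0.0135 0.0121 0.0025]
```

View pics/w2.png

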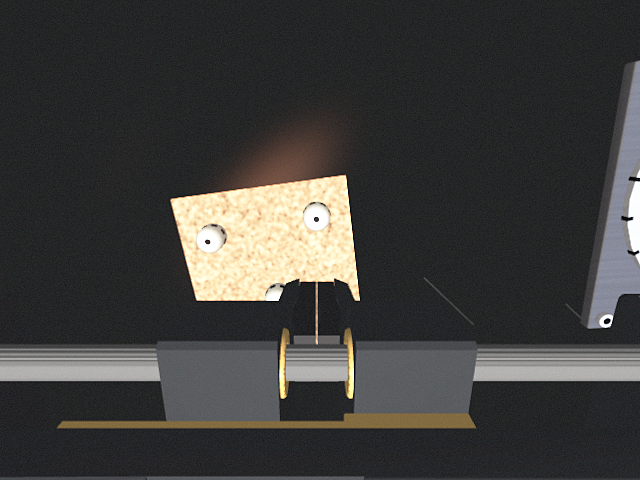

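The hub is still standing unmoved at (316,217), so the fingers closed empty. I'll retry and check the grip before lifting.

```bash
python3 -m inch '0 0 0 0.03 0 0 0;0 0 0 0.03 0 0 0;0 0 0 0.03 0 0 0;0 0 0 0 0 0 0;0 0 0 0 0 0 0;0 0 0 0 0 0 0' ; python3 go.py .4724 -.2079 .025
```

```text
clock: 5.37
tool_pos: [0.4727, -0.208, 0.0606]
eef_rot: [0.157, 0.988, 0.0, -0.0]
contact_force: [-0.7, -0.3, -0.5]
opening: 0.44
finger_force: 0.0
t 5.37 pos [ 0.4727 -0.208   0.0606] q [ 0.45  0.83 -0.2   2.01  0.47  0.34  1.12] shift [0.0004 0.     0.0356] rows@35mm 2.0
yaw y 71.92 z [-1.e-04  1.e-04 -1.e+00]
```

```bash
python3 -m inch '0 0 0 0.02 0 0 0;0 0 0 0.0156 0 0 0;0 0 0 0 0 0 0;-1 0 0 0 0 0 0;-1 0 0 0 0 0 0;-1 0 0 0 0 0 0;-1 0 0 0 0 0 0' 15; python3 go.py .4724 -.2080 .025;python3 -m inch '-1 0 0 0 0 0 0;-1 0 0 0 0 0 0'
```

```text
clock: 5.95
tool_pos: [0.4733, -0.2085, 0.0257]
eef_rot: [0.157, 0.988, -0.0, 0.001]
contact_force: [-0.3, -1.2, -0.2]
opening: 0.222
finger_force: 0.0
t 5.95 pos [ 0.4733 -0.2085  0.0257] q [ 0.42  0.9  -0.15  2.02  0.49  0.26  1.1 ] shift [0.001  0.0002 0.0007] rows@35mm 1.0
yaw y 71.89 z [ 1.9e-03 -5.0e-04 -1.0e+00]
clock: 6.12
tool_pos: [0.4728, -0.2083, 0.025]
eef_rot: [0.157, 0.988, -0.0, 0.0]
contact_force: [-0.0, 0.7, 0.3]
opening: 0.067
finger_force: 0.0
```

```bash
python3 - <<'E'
from h import *
p,d=snapshot("wrist");q,e=snapshot("scene")
s=get_state();M=camera_model("scene");P=M["view"]@np.r_[s['tool_pos'],1];uv=M["intrinsics"]@P[:3];uv=(uv/uv[2])[:2];print(uv,s['opening'])
u,v=uv.astype(int)
a=cv2.resize(p[150:400,160:480],(640,500));b=cv2.resize(q[v-45:v+45,u-20:u+40] if 0 else q[v-50:v+50,u-32:u+32],(320,500),interpolation=cv2.INTER_CUBIC)
out=cv2.resize(np.hstack([a,b]),(800,417));cv2.imwrite('pics/m1.png',out[:,:,::-1])
E
```

```text
[280.22647366 210.62024172] 0.005421780944508025
```

View pics/m1.png

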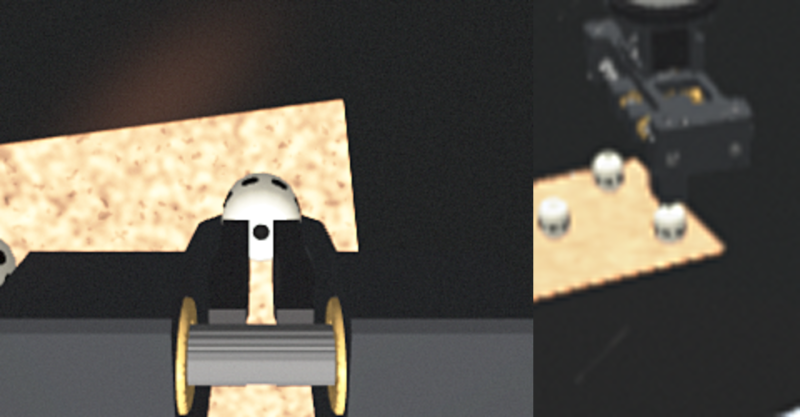

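```bash
python3 - <<'E'
from h import *
s=get_state();M=camera_model("wrist");T=R.from_quat(s['eef_rot'])
def pr(P):
    c=M["view"]@np.r_[P,1];u=M["intrinsics"]@c[:3];return (u/u[2])[:2].round(1)
for o in([0,0,0],[0,0,.011],[.009,0,.011],[-.009,0,.011],[0,0,-.008]):print(o,pr(s['tool_pos']+T.apply(o)))
p,d=snapshot("wrist");W=cloud("wrist",d,M)
L=T.inv().apply((W-s['tool_pos']).reshape(-1,3)).reshape(W.shape)
k=(p.max(-1)<70)&(abs(L[...,1])<.03)&(abs(L[...,0])<.05)&(L[...,2]>-.03)&(L[...,2]<.012)
Q=L[k];print(len(Q),np.percentile(Q,[0,2,50,98,100],axis=0).round(4))
for v in range(276,320,6):print(v,[L[v,u].round(4).tolist() for u in(300,310,316,322)])
print(s['tool_pos'])
E
```

```text
[0, 0, 0] [315.9 287. ]
[0, 0, 0.011] [316.  278.3]
[0.009, 0, 0.011] [316.  262.2]
[-0.009, 0, 0.011] [315.9 294. ]
[0, 0, -0.008] [315.9 294. ]
1143 [[-0.002  -0.0147 -0.03  ]
 [ 0.0054 -0.0133 -0.0298]
 [ 0.0083 -0.0004 -0.0218]
 [ 0.0114  0.0134  0.0095]
 [ 0.0123  0.0143  0.0119]]
276 [[0.0063, -0.0078, -0.001], [0.0069, -0.0029, -0.0026], [0.0075, 0.0, -0.004], [0.0066, 0.0029, -0.0018]]
282 [[0.0077, -0.0073, -0.0116], [0.0079, -0.0027, -0.0119], [0.0046, 0.0, -0.0044], [0.0078, 0.0028, -0.0118]]
288 [[0.0083, -0.0069, -0.0195], [0.008, -0.0026, -0.0188], [0.0008, 0.0, -0.0029], [0.0081, 0.0027, -0.019]]
294 [[0.0075, -0.0067, -0.0237], [0.0082, -0.0025, -0.0252], [-0.0022, 0.0, -0.0033], [0.0079, 0.0026, -0.0245]]
300 [[0.008, -0.0064, -0.0304], [0.0074, -0.0024, -0.0291], [-0.0011, 0.0, -0.012], [0.0082, 0.0025, -0.0307]]
306 [[0.008, -0.0062, -0.0355], [0.0079, -0.0023, -0.0353], [-0.0041, 0.0, -0.0122], [0.0077, 0.0024, -0.0349]]
312 [[0.0079, -0.006, -0.0401], [0.0082, -0.0022, -0.0408], [-0.0063, 0.0, -0.0138], [0.0085, 0.0023, -0.0412]]
318 [[0.0078, -0.0058, -0.0446], [0.008, -0.0021, -0.0448], [-0.0093, 0.0, -0.0139], [0.0085, 0.0022, -0.0457]]
[ 0.47269037 -0.20818965  0.02478482]
```

```bash
python3 -m inch '0 0 0 -0.03 0 0 0;0 0 0 -0.03 0 0 0;0 0 0 0 0 0 0;0 0 0 0 0 0 0;0 0 0 0 0 0 0;0 0 0 0 0 0 0' 15;python3 - <<'E'
from h import *
s=get_state();M=camera_model("wrist");T=R.from_quat(s['eef_rot'])
p,d=snapshot("wrist");W=cloud("wrist",d,M)
L=T.inv().apply((W-s['tool_pos']).reshape(-1,3)).reshape(W.shape)
k=(abs(L[...,1])<.05)&(abs(L[...,0])<.03)&(L[...,2]>-.06)&(L[...,2]<.02)&(d>0)
for lo in np.arange(-.06,.02,.005):
    Q=L[k&(L[...,2]>=lo)&(L[...,2]<lo+.005)]
    if len(Q):print(lo.round(3),len(Q),np.percentile(Q[:,0],[2,50,98]).round(4),np.abs(Q[:,1]).min().round(4),np.abs(Q[:,1]).max().round(4))
print(s['opening'],s['tool_pos'])
E
```

```text
clock: 6.77
tool_pos: [0.4719, -0.208, 0.0837]
eef_rot: [0.157, 0.988, 0.0, -0.001]
contact_force: [-0.1, -0.1, -0.8]
opening: 0.433
finger_force: 0.0
-0.06 1065 [-0.0103  0.0079  0.0101] 0.0188 0.0347
-0.055 783 [0.0042 0.0088 0.0101] 0.0187 0.0359
-0.05 617 [0.0074 0.0088 0.01  ] 0.0197 0.0357
-0.045 634 [-0.0033  0.0083  0.01  ] 0.0201 0.0355
-0.04 718 [-0.0071  0.008   0.01  ] 0.0193 0.0348
-0.035 775 [-0.009   0.0078  0.0099] 0.0188 0.0344
-0.03 516 [-0.0089  0.0081  0.0099] 0.0188 0.0341
-0.025 459 [-0.0086  0.008   0.0099] 0.0188 0.0334
-0.02 399 [-0.0087  0.008   0.0098] 0.0188 0.0327
-0.015 210 [-0.0091  0.0078  0.0097] 0.0188 0.0306
0.4334396439266497 [ 0.47188427 -0.20795931  0.08370191]
```

The fingers are seen to end about 11 mm *behind* the reported TCP, not ahead of it, so they closed above the hub. I'll test this with a guarded descent, watching the force.

```bash
python3 -m inch '0 0 0 0.03 0 0 0;0 0 0 0.03 0 0 0;0 0 0 0 0 0 0;0 0 0 0.005 0 0 0;0 0 0 0.005 0 0 0;0 0 0 0 0 0 0' ;python3 -m inch '0 0 0 0.002 0 0 0;0 0 0 0 0 0 0'; python3 go.py .4724 -.2079 .003
```

```text
clock: 7.32
tool_pos: [0.4728, -0.2081, 0.0147]
eef_rot: [0.157, 0.988, 0.0, 0.0]
contact_force: [0.4, 0.5, -0.1]
opening: 0.5
finger_force: 0.0
clock: 7.48
tool_pos: [0.4731, -0.2083, 0.0133]
eef_rot: [0.157, 0.988, -0.0, 0.001]
contact_force: [-0.6, -0.4, 0.3]
opening: 0.498
finger_force: 0.0
t 7.48 pos [ 0.4731 -0.2083  0.0133] q [ 0.41  0.92 -0.14  2.02  0.51  0.23  1.08] shift [0.0008 0.0002 0.0103] rows@35mm 1.0
yaw y 71.9 z [ 1.3e-03 -3.0e-04 -1.0e+00]
```

```bash
python3 -m inch '0 0 0 0.003 0 0 0;0 0 0 0.003 0 0 0;0 0 0 0 0 0 0';python3 -m inch '0 0 0 0.004 0 0 0;-1 0 0 0 0 0 0;-1 0 0 0 0 0 0;-1 0 0 0 0 0 0;-1 0 0 0 0 0 0;-1 0 0 0 0 0 0;-1 0 0 0 0 0 0' 15; python3 go.py .4724 -.2079 .003
```

```text
clock: 7.73
tool_pos: [0.4725, -0.2081, 0.0064]
eef_rot: [0.157, 0.988, 0.0, -0.0]
contact_force: [-0.3, 0.8, 0.0]
opening: 0.505
finger_force: 0.0
clock: 8.32
tool_pos: [0.4727, -0.2081, 0.0026]
eef_rot: [0.157, 0.988, 0.0, 0.0]
contact_force: [1.1, -0.1, 0.3]
opening: 0.261
finger_force: 15.0
t 8.32 pos [ 0.4727 -0.2081  0.0026] q [ 0.4   0.94 -0.13  2.02  0.51  0.21  1.08] shift [ 0.0003  0.0002 -0.0004] rows@35mm 1.0
yaw y 71.91 z [ 1.e-04  0.e+00 -1.e+00]
```

The hub is held at 15 N with the opening at 23 mm, which confirms the tips are 11 mm above the reported TCP. I'll lift and carry it to nest_1.

```bash
python3 -m inch '-1 0 0 -0.02 0 0 0;-1 0 0 -0.035 0 0 0;-1 0 0 -0.035 0 0 0;-1 0 0 -0.035 0 0 0;-1 0.007 0.033 0 0 0 0;-1 0.007 0.033 0 0 0 0;-1 0.007 0.033 0 0 0 0;-1 0.007 0.033 0 0 0 0;-1 0.007 0.033 0 0 0 0;-1 0.007 0.033 0 0 0 0;-1 0.007 0.033 0 0 0 0;-1 0.007 0.033 0 0 0 0;-1 0.007 0.033 0 0 0 0;-1 0.007 0.033 0 0 0 0;-1 0.007 0.033 0 0 0 0;-1 0.007 0.033 0 0 0 0;-1 0 0 0 0 0 0;-1 0 0 0 0 0 0'; python3 go.py .5166 .1962 .06
```

```text
clock: 9.82
tool_pos: [0.5153, 0.1971, 0.1276]
eef_rot: [0.155, 0.988, 0.001, -0.0]
contact_force: [0.1, -0.6, -0.3]
opening: 0.262
finger_force: 15.0
t 9.82 pos [0.5153 0.1971 0.1276] q [-0.32  0.74 -0.21  1.88  0.27  0.55  0.55] shift [-0.0015 -0.0006  0.0676] rows@35mm 2.0
yaw y 72.17 z [ 2.0e-04  1.5e-03 -1.0e+00]
```

```bash
python3 -m inch '-1 -0.0015 -0.0006 0.03 0 0 0;-1 0 0 0.03 0 0 0;-1 0 0 0.02 0 0 0;-1 0 0 0 0 0 0;-1 0 0 0 0 0 0'; python3 go.py .5166 .1962 .0295
```

```text
clock: 10.23
tool_pos: [0.5163, 0.1913, 0.0471]
eef_rot: [0.158, 0.987, -0.001, -0.001]
contact_force: [0.5, 1.0, -0.5]
opening: 0.263
finger_force: 15.0
t 10.23 pos [0.5163 0.1913 0.0471] q [-0.35  0.87 -0.15  1.92  0.31  0.38  0.51] shift [0.0012 0.0048 0.0176] rows@35mm 1.0
yaw y 71.81 z [-0.0023 -0.0022 -1.    ]
```

```bash
python3 look.py w3 .034 .05 .034; python3 - <<'E'
from h import *
M=camera_model("wrist");p,d=snapshot("wrist");W=cloud("wrist",d,M);z=W[...,2]
for n in([.5166,.1962],[.4992,.1284],[.5492,.0794]):
    k=(abs(z-.0365)<.004)&(np.hypot(W[...,0]-n[0],W[...,1]-n[1])<.02);print(k.sum(),circ(W[k]) if k.sum()>20 else '')
E
```

```text
[329. 258.] 677 [0.5069 0.2013 0.0381] [0.0245 0.033  0.0064]
[194. 274.] 1026 [0.4939 0.1321 0.0378] [0.0301 0.0338 0.0067]
[288. 387.] 405 [0.5745 0.1554 0.0381] [0.0238 0.0194 0.016 ]
776 (array([0.5152512, 0.1978912]), np.float64(0.01498404404179523))
1192 (array([0.49850612, 0.13071545]), np.float64(0.015140593388454651))
0
```

```bash
python3 go.py .5160 .1970 .0295; python3 -m inch '-1 0.0005 0.003 0 0 0 0;-1 0 0 0 0 0 0;-1 0 0 0 0 0 0'; python3 go.py .5160 .1970 .0295
```

```text
t 10.33 pos [0.5177 0.1927 0.0488] q [-0.35  0.87 -0.15  1.91  0.31  0.38  0.51] shift [0.003  0.0035 0.0193] rows@35mm 1.0
yaw y 71.84 z [ 1.4e-03  2.0e-04 -1.0e+00]
clock: 10.58
tool_pos: [0.5181, 0.1969, 0.0487]
eef_rot: [0.157, 0.988, 0.001, 0.001]
contact_force: [0.2, -0.3, 0.0]
opening: 0.26
finger_force: 15.0
t 10.58 pos [0.5181 0.1969 0.0487] q [-0.36  0.87 -0.15  1.91  0.31  0.38  0.51] shift [ 0.0021 -0.0006  0.0192] rows@35mm 1.0
yaw y 71.92 z [ 0.0018  0.0012 -1.    ]
```

```bash
python3 -m inch '-1 0.002 -0.0005 0.005 0 0 0;-1 0 0 0.005 0 0 0;-1 0 0 0.003 0 0 0;-1 0 0 0 0 0 0'; python3 go.py .5160 .1970 .0295;  python3 -m inch '-1 0 0 0.003 0 0 0;-1 0 0 0.002 0 0 0;-1 0 0 0 0 0 0'; python3 go.py .5160 .1970 .0295
```

```text
clock: 10.92
tool_pos: [0.5147, 0.1962, 0.0337]
eef_rot: [0.157, 0.988, -0.0, -0.001]
contact_force: [-0.0, 0.4, -0.6]
opening: 0.257
finger_force: 15.0
t 10.92 pos [0.5147 0.1962 0.0337] q [-0.37  0.9  -0.14  1.92  0.32  0.35  0.5 ] shift [-0.001   0.0011  0.0042] rows@35mm 1.0
yaw y 71.92 z [-1.5e-03 -7.0e-04 -1.0e+00]
clock: 11.17
tool_pos: [0.5156, 0.1967, 0.0296]
eef_rot: [0.157, 0.988, 0.0, 0.0]
contact_force: [-0.4, 0.4, 0.2]
opening: 0.264
finger_force: 15.0
t 11.17 pos [0.5156 0.1967 0.0296] q [-0.37  0.91 -0.13  1.92  0.32  0.34  0.5 ] shift [-0.0003  0.0004  0.0001] rows@35mm 1.0
yaw y 71.91 z [ 4.e-04  3.e-04 -1.e+00]
```

```bash
python3 -m inch '-0.2 0 0 0 0 0 0;-0.2 0 0 0 0 0 0;-0.2 0 0 0 0 0 0;-0.2 0 0 -0.02 0 0 0;-0.2 0 0 -0.03 0 0 0;-0.2 0 0 -0.03 0 0 0;-0.2 0 0 -0.02 0 0 0;-0.2 0 0 0 0 0 0'; python3 look.py w4 .045 .065 .05;  python3 go.py .5355 -.267 .13
```

```text
clock: 11.83
tool_pos: [0.5178, 0.1975, 0.1335]
eef_rot: [0.157, 0.988, 0.002, 0.003]
contact_force: [0.5, -0.4, -0.7]
opening: 0.401
finger_force: 0.0
[314. 236.] 852 [0.5148 0.1972 0.0538] [0.024  0.024  0.0119]
[437. 290.] 762 [0.5808 0.2711 0.0596] [0.0142 0.0341 0.0199]
[289. 313.] 101 [0.5639 0.163  0.0613] [0.0071 0.0208 0.0198]
t 11.88 pos [0.5168 0.197  0.1316] q [-0.32  0.73 -0.21  1.88  0.27  0.55  0.55] shift [-0.1621 -0.4352  0.0007] rows@35mm 14.0
yaw y 71.89 z [ 0.0041  0.002  -1.    ]
```

Hub 1 is seated: its top is at 53.8 mm, where 54 is expected. Next is the centre hub.

```bash
python3 -m inch '0 -0.0116 -0.0311 0 0 0 0;0 -0.0116 -0.0311 0 0 0 0;0 -0.0116 -0.0311 0 0 0 0;0 -0.0116 -0.0311 0 0 0 0;0 -0.0116 -0.0311 0 0 0 0;0 -0.0116 -0.0311 0 0 0 0;0 -0.0116 -0.0311 0 0 0 0;0 -0.0116 -0.0311 0 0 0 0;0 -0.0116 -0.0311 0 0 0 0;0 -0.0116 -0.0311 0 0 0 0;0 -0.0116 -0.0311 0 0 0 0;0 -0.0116 -0.0311 0 0 0 0;0 -0.0116 -0.0311 0 0 0 0;0 -0.0116 -0.0311 0 0 0 0;0 0 0 0.03 0 0 0;0 0 0 0.03 0 0 0;0 0 0 0 0 0 0;0 0 0 0 0 0 0'; python3 go.py .5356 -.267 .003
```

```text
clock: 13.38
tool_pos: [0.5326, -0.2667, 0.0675]
eef_rot: [0.157, 0.988, 0.001, -0.003]
contact_force: [0.4, 0.3, 0.5]
opening: 0.498
finger_force: 0.0
t 13.38 pos [ 0.5326 -0.2667  0.0675] q [ 0.55  0.89 -0.29  1.76  0.43  0.56  1.25] shift [-0.0033  0.0006  0.0644] rows@35mm 2.0
yaw y 71.95 z [-0.0052  0.0024 -1.    ]
```

```bash
python3 -m inch '0 -0.0025 0.0005 0.02 0 0 0;0 0 0 0.02 0 0 0;0 0 0 0 0 0 0'; python3 go.py .5356 -.267 .003
```

```text
clock: 13.63
tool_pos: [0.5361, -0.2668, 0.0282]
eef_rot: [0.156, 0.988, 0.0, -0.002]
contact_force: [-0.4, 0.1, -0.7]
opening: 0.495
finger_force: 0.0
t 13.63 pos [ 0.5361 -0.2668  0.0282] q [ 0.53  0.95 -0.26  1.76  0.46  0.49  1.22] shift [ 0.0004 -0.0004  0.0252] rows@35mm 1.0
yaw y 72.0 z [-0.0031  0.0015 -1.    ]
```

```bash
python3 -m inch '0 0 0 0.015 0 0 0;0 0 0 0.0102 0 0 0;0 0 0 0 0 0 0;-1 0 0 0 0 0 0;-1 0 0 0 0 0 0;-1 0 0 0 0 0 0;-1 0 0 0 0 0 0;-1 0 0 0 0 0 0;-1 0 0 0 0 0 0' 15; python3 go.py .5356 -.267 .003
```

```text
clock: 14.38
tool_pos: [0.5376, -0.2683, 0.0052]
eef_rot: [0.157, 0.988, -0.0, 0.001]
contact_force: [-0.9, 0.2, 5.9]
opening: 0.261
finger_force: 15.0
t 14.38 pos [ 0.5376 -0.2683  0.0052] q [ 0.52  0.99 -0.24  1.77  0.47  0.45  1.21] shift [0.0024 0.0006 0.0022] rows@35mm 1.0
yaw y 71.9 z [ 1.3e-03 -5.0e-04 -1.0e+00]
```

```bash
python3 -m inch '-1 0 0 -0.02 0 0 0;-1 0 0 -0.035 0 0 0;-1 0 0 -0.035 0 0 0;-1 0 0 -0.035 0 0 0;-1 0 0 0 0 0 0;-1 0 0 0 0 0 0'; python3 - <<'E'
from h import *
s=get_state();M=camera_model("wrist");T=R.from_quat(s['eef_rot'])
p,d=snapshot("wrist");W=cloud("wrist",d,M)
L=T.inv().apply((W-s['tool_pos']).reshape(-1,3)).reshape(W.shape)
k=(abs(L[...,1])<.0125)&(abs(L[...,0])<.03)&(L[...,2]>-.03)&(L[...,2]<.02)&(p.min(-1)>60)
Q=L[k]
for lo in np.arange(-.03,.01,.003):
    q=Q[(Q[:,2]>=lo)&(Q[:,2]<lo+.003)]
    if len(q):print(lo.round(3),len(q),np.percentile(q,[2,50,98],axis=0)[:,:2].round(4).tolist())
E
python3 go.py .4992 .1295 .13
```

```text
clock: 14.88
tool_pos: [0.5383, -0.2688, 0.1314]
eef_rot: [0.157, 0.988, -0.0, 0.002]
contact_force: [-0.6, -0.3, -0.2]
opening: 0.259
finger_force: 15.0
-0.027 10 [[-0.0101, -0.0112], [-0.0082, -0.0112], [0.0067, 0.007]]
-0.024 1261 [[-0.0061, -0.0086], [0.0028, 0.0005], [0.0106, 0.0087]]
-0.021 639 [[-0.0087, -0.011], [0.0082, -0.0004], [0.0132, 0.0111]]
-0.018 185 [[-0.0078, -0.0111], [0.0112, 0.0009], [0.0136, 0.0116]]
-0.015 135 [[-0.0093, -0.0112], [0.0119, -0.0004], [0.014, 0.0117]]
-0.012 64 [[-0.0079, -0.0112], [0.011, 0.0], [0.014, 0.0113]]
-0.009 70 [[0.0079, -0.0093], [0.012, 0.0003], [0.014, 0.0102]]
-0.006 84 [[0.0068, -0.0099], [0.0126, 0.001], [0.0138, 0.011]]
-0.003 12 [[0.0076, -0.0093], [0.0114, 0.0022], [0.0131, 0.01]]
t 14.93 pos [ 0.5369 -0.2684  0.1297] q [ 0.58  0.8  -0.34  1.73  0.39  0.68  1.28] shift [ 0.1595  0.3664 -0.0005] rows@35mm 12.0
yaw y 71.89 z [ 4.e-04 -4.e-04 -1.e+00]
```

```bash
python3 -m inch '-1 0.0131 0.0305 0 0 0 0;-1 0.0131 0.0305 0 0 0 0;-1 0.0131 0.0305 0 0 0 0;-1 0.0131 0.0305 0 0 0 0;-1 0.0131 0.0305 0 0 0 0;-1 0.0131 0.0305 0 0 0 0;-1 0.0131 0.0305 0 0 0 0;-1 0.0131 0.0305 0 0 0 0;-1 0.0131 0.0305 0 0 0 0;-1 0.0131 0.0305 0 0 0 0;-1 0.0131 0.0305 0 0 0 0;-1 0.0131 0.0305 0 0 0 0;-1 0 0 0.03 0 0 0;-1 0 0 0.03 0 0 0;-1 0 0 0 0 0 0;-1 0 0 0 0 0 0;-1 0 0 0 0 0 0'; python3 go.py .5013 .1288 .0315
```

```text
clock: 16.35
tool_pos: [0.5011, 0.128, 0.0695]
eef_rot: [0.158, 0.988, -0.0, -0.0]
contact_force: [-0.0, 0.2, 0.9]
opening: 0.262
finger_force: 15.0
t 16.35 pos [0.5011 0.128  0.0695] q [-0.24  0.81 -0.16  2.01  0.35  0.34  0.57] shift [0.     0.0009 0.038 ] rows@35mm 2.0
yaw y 71.86 z [-1.e-03 -7.e-04 -1.e+00]
```

```bash
python3 -m inch '-1 0 0.0009 0.015 0 0 0;-1 0 0 0.01 0 0 0;-1 0 0 0.003 0 0 0;-1 0 0 0 0 0 0;-1 0 0 0 0 0 0'; python3 go.py .5013 .1288 .0315
```

```text
clock: 16.77
tool_pos: [0.5018, 0.1292, 0.0419]
eef_rot: [0.157, 0.988, 0.0, 0.0]
contact_force: [-0.4, 0.0, 0.5]
opening: 0.26
finger_force: 15.0
t 16.77 pos [0.5018 0.1292 0.0419] q [-0.26  0.86 -0.13  2.02  0.36  0.28  0.56] shift [ 0.0003 -0.0005  0.0104] rows@35mm 1.0
yaw y 71.88 z [ 3.e-04  0.e+00 -1.e+00]
```

```bash
python3 -m inch '-1 0.0003 -0.0005 0.004 0 0 0;-1 0 0 0.003 0 0 0;-1 0 0 0.002 0 0 0;-1 0 0 0 0 0 0;-1 0 0 0 0 0 0'; python3 go.py .5013 .1288 .0315
```

```text
clock: 17.18
tool_pos: [0.5011, 0.1291, 0.0324]
eef_rot: [0.157, 0.988, 0.0, -0.0]
contact_force: [-0.2, 0.6, 1.1]
opening: 0.258
finger_force: 15.0
t 17.18 pos [0.5011 0.1291 0.0324] q [-0.27  0.88 -0.12  2.02  0.37  0.26  0.56] shift [-0.0002 -0.0002  0.0009] rows@35mm 1.0
yaw y 71.91 z [-0.  0. -1.]
```

```bash
python3 -m inch '-0.2 0 0 0 0 0 0;-0.2 0 0 0 0 0 0;-0.2 0 0 0 0 0 0;-0.2 0 0 -0.02 0 0 0;-0.2 0 0 -0.03 0 0 0;-0.2 0 0 -0.03 0 0 0;-0.2 0 0 -0.02 0 0 0;-0.2 0 0 0 0 0 0'; python3 look.py w5 .045 .065 .05;  python3 go.py .4624 -.303 .13
```

```text
clock: 17.85
tool_pos: [0.5034, 0.1298, 0.1361]
eef_rot: [0.157, 0.988, 0.002, 0.003]
contact_force: [0.5, 0.4, -0.4]
opening: 0.403
finger_force: 0.0
[408. 225.] 880 [0.5146 0.1962 0.0537] [0.0242 0.0239 0.0116]
[314. 232.] 855 [0.4986 0.1302 0.0537] [0.0242 0.0243 0.0116]
[527. 279.] 826 [0.5808 0.2695 0.0593] [0.0147 0.0322 0.0199]
t 17.9 pos [0.5025 0.1294 0.1343] q [-0.2   0.7  -0.23  1.97  0.31  0.49  0.61] shift [-0.0963 -0.4235  0.0034] rows@35mm 13.0
yaw y 71.88 z [ 0.0042  0.0016 -1.    ]
```

Both hubs are seated, with tops at 53.7 mm. Now the third.

```bash
python3 -m inch '0 -0.0074 -0.0326 0 0 0 0;0 -0.0074 -0.0326 0 0 0 0;0 -0.0074 -0.0326 0 0 0 0;0 -0.0074 -0.0326 0 0 0 0;0 -0.0074 -0.0326 0 0 0 0;0 -0.0074 -0.0326 0 0 0 0;0 -0.0074 -0.0326 0 0 0 0;0 -0.0074 -0.0326 0 0 0 0;0 -0.0074 -0.0326 0 0 0 0;0 -0.0074 -0.0326 0 0 0 0;0 -0.0074 -0.0326 0 0 0 0;0 -0.0074 -0.0326 0 0 0 0;0 -0.0074 -0.0326 0 0 0 0;0 0 0 0.03 0 0 0;0 0 0 0.03 0 0 0;0 0 0 0.02 0 0 0;0 0 0 0 0 0 0;0 0 0 0 0 0 0;0 0 0 0 0 0 0'; python3 go.py .4624 -.303 .003
```

```text
clock: 19.48
tool_pos: [0.4613, -0.3034, 0.0527]
eef_rot: [0.157, 0.988, 0.0, 0.0]
contact_force: [0.2, 0.0, 0.2]
opening: 0.499
finger_force: 0.0
t 19.48 pos [ 0.4613 -0.3034  0.0527] q [ 0.66  0.87 -0.27  1.91  0.51  0.43  1.26] shift [-0.0009  0.0007  0.0497] rows@35mm 2.0
yaw y 71.94 z [ 2.e-04  2.e-04 -1.e+00]
```

```bash
python3 -m inch '0 -0.0009 0.0007 0.02 0 0 0;0 0 0 0.02 0 0 0;0 0 0 0.006 0 0 0;0 0 0 0 0 0 0;0 0 0 0 0 0 0;0 0 0 0 0 0 0'; python3 go.py .4624 -.303 .003
```

```text
clock: 19.98
tool_pos: [0.4628, -0.3036, 0.0077]
eef_rot: [0.157, 0.988, -0.0, 0.001]
contact_force: [-0.7, 0.0, 0.7]
opening: 0.503
finger_force: 0.0
t 19.98 pos [ 0.4628 -0.3036  0.0077] q [ 0.62  0.95 -0.21  1.91  0.55  0.33  1.23] shift [0.0006 0.0005 0.0047] rows@35mm 1.0
yaw y 71.9 z [ 1.8e-03 -8.0e-04 -1.0e+00]
```

```bash
python3 -m inch '0 0 0.0005 0.0042 0 0 0;0 0 0 0 0 0 0;-1 0 0 0 0 0 0;-1 0 0 0 0 0 0;-1 0 0 0 0 0 0;-1 0 0 0 0 0 0;-1 0 0 0 0 0 0;-1 0 0 0 0 0 0' 15; python3 go.py .4624 -.303 .003; python3 -m inch '-1 0 0 -0.02 0 0 0;-1 0 0 -0.035 0 0 0;-1 0 0 -0.035 0 0 0;-1 0 0 -0.035 0 0 0;-1 0 0 0 0 0 0;-1 0 0 0 0 0 0'; python3 - <<'E'
from h import *
s=get_state();M=camera_model("wrist");T=R.from_quat(s['eef_rot'])
p,d=snapshot("wrist");W=cloud("wrist",d,M)
L=T.inv().apply((W-s['tool_pos']).reshape(-1,3)).reshape(W.shape)
k=(abs(L[...,1])<.0125)&(abs(L[...,0])<.03)&(L[...,2]>-.03)&(L[...,2]<.02)&(p.min(-1)>60)
Q=L[k]
for lo in np.arange(-.027,.01,.003):
    q=Q[(Q[:,2]>=lo)&(Q[:,2]<lo+.003)]
    if len(q):print(lo.round(3),len(q),np.percentile(q,[2,50,98],axis=0)[:,:2].round(4).tolist())
E
python3 go.py .5490 .0802 .13
```

```text
clock: 20.65
tool_pos: [0.4622, -0.3028, 0.0023]
eef_rot: [0.157, 0.988, -0.0, 0.0]
contact_force: [0.5, 0.9, 1.1]
opening: 0.263
finger_force: 15.0
t 20.65 pos [ 0.4622 -0.3028  0.0023] q [ 0.62  0.96 -0.21  1.91  0.55  0.32  1.23] shift [-0.0002 -0.0001 -0.0007] rows@35mm 1.0
yaw y 71.91 z [ 1.e-04 -0.e+00 -1.e+00]
clock: 21.15
tool_pos: [0.4633, -0.3035, 0.129]
eef_rot: [0.158, 0.988, -0.001, 0.002]
contact_force: [0.4, 0.2, 0.3]
opening: 0.264
finger_force: 15.0
-0.027 1277 [[-0.0083, -0.0084], [0.0005, 0.0004], [0.0084, 0.0089]]
-0.024 674 [[-0.0104, -0.0109], [0.0057, 0.0004], [0.011, 0.0113]]
-0.021 184 [[-0.0091, -0.0113], [0.0094, -0.0008], [0.0115, 0.0118]]
-0.018 137 [[0.0026, -0.0112], [0.01, 0.0], [0.0116, 0.0111]]
-0.015 78 [[0.0028, -0.0113], [0.0095, -0.0009], [0.0117, 0.0118]]
-0.012 75 [[0.0046, -0.0105], [0.0097, -0.0004], [0.0114, 0.0109]]
-0.009 92 [[0.0047, -0.0104], [0.0103, 0.0009], [0.0115, 0.0103]]
-0.006 12 [[0.006, -0.0094], [0.0096, -0.0026], [0.0109, 0.008]]
t 21.2 pos [ 0.4621 -0.303   0.1274] q [ 0.71  0.76 -0.36  1.87  0.45  0.59  1.32] shift [ 0.0365  0.3913 -0.0027] rows@35mm 12.0
yaw y 71.89 z [ 6.e-04 -5.e-04 -1.e+00]
```

```bash
python3 -m inch '-1 0.003 0.0326 0 0 0 0;-1 0.003 0.0326 0 0 0 0;-1 0.003 0.0326 0 0 0 0;-1 0.003 0.0326 0 0 0 0;-1 0.003 0.0326 0 0 0 0;-1 0.003 0.0326 0 0 0 0;-1 0.003 0.0326 0 0 0 0;-1 0.003 0.0326 0 0 0 0;-1 0.003 0.0326 0 0 0 0;-1 0.003 0.0326 0 0 0 0;-1 0.003 0.0326 0 0 0 0;-1 0.003 0.0326 0 0 0 0;-1 0 0 0.03 0 0 0;-1 0 0 0.03 0 0 0;-1 0 0 0 0 0 0;-1 0 0 0 0 0 0;-1 0 0 0 0 0 0'; python3 go.py .549 .0802 .0295; python3 - <<'E'
from h import *
M=camera_model("wrist");p,d=snapshot("wrist");W=cloud("wrist",d,M);z=W[...,2]
n=[.549,.0802]
k=(abs(z-.0365)<.004)&(np.hypot(W[...,0]-n[0],W[...,1]-n[1])<.02);print(k.sum(),circ(W[k]) if k.sum()>20 else '')
E
```

```text
clock: 22.62
tool_pos: [0.5493, 0.0797, 0.0672]
eef_rot: [0.158, 0.988, -0.0, -0.0]
contact_force: [-0.3, -0.1, 0.3]
opening: 0.263
finger_force: 15.0
t 22.62 pos [0.5493 0.0797 0.0672] q [-0.1   0.85 -0.21  1.9   0.38  0.44  0.66] shift [0.0004 0.0004 0.0377] rows@35mm 2.0
yaw y 71.87 z [-9.e-04 -6.e-04 -1.e+00]
777 (array([0.54795232, 0.08127132]), np.float64(0.015076562561513154))
```

```bash
python3 -m inch '-1 0.0005 0.0007 0.015 0 0 0;-1 0 0 0.01 0 0 0;-1 0 0 0 0 0 0;-1 0 0 0.005 0 0 0;-1 0 0 0.004 0 0 0;-1 0 0 0.003 0 0 0;-1 0 0 0 0 0 0;-1 0 0 0 0 0 0'; python3 go.py .5489 .0804 .0295
```

```text
clock: 23.33
tool_pos: [0.5493, 0.0811, 0.0302]
eef_rot: [0.157, 0.988, 0.0, 0.0]
contact_force: [-0.4, 0.0, -0.4]
opening: 0.262
finger_force: 15.0
t 23.33 pos [0.5493 0.0811 0.0302] q [-0.13  0.91 -0.18  1.91  0.4   0.36  0.64] shift [ 0.0001 -0.0007  0.0007] rows@35mm 1.0
yaw y 71.91 z [ 0.  0. -1.]
```

```bash
python3 -m inch '-0.2 0 0 0 0 0 0;-0.2 0 0 0 0 0 0;-0.2 0 0 0 0 0 0;-0.2 0 0 -0.02 0 0 0;-0.2 0 0 -0.03 0 0 0;-0.2 0 0 -0.03 0 0 0;-0.2 0 0 -0.03 0 0 0;-0.2 0 0 0 0 0 0;-0.2 0 0 0 0 0 0'; python3 look.py w6 .045 .065 .05;  python3 go.py .5664 .1473 .13
```

```text
clock: 24.08
tool_pos: [0.5504, 0.0813, 0.1419]
eef_rot: [0.157, 0.988, 0.001, 0.002]
contact_force: [-0.2, 0.3, -0.7]
opening: 0.402
finger_force: 0.0
[457. 140.] 1041 [0.5153 0.1955 0.0537] [0.0237 0.0239 0.012 ]
[359. 148.] 952 [0.4993 0.1295 0.0537] [0.024  0.0237 0.0117]
[581. 199.] 664 [0.5807 0.2686 0.0602] [0.0126 0.031  0.0199]
[316. 234.] 815 [0.5491 0.0815 0.0537] [0.0235 0.0238 0.0118]
t 24.13 pos [0.5493 0.0809 0.1405] q [-0.06  0.73 -0.28  1.86  0.33  0.6   0.71] shift [0.0044 0.0684 0.0105] rows@35mm 2.0
yaw y 71.89 z [ 8.e-04  0.e+00 -1.e+00]
```

All three hubs are seated, with tops at 53.7 mm. I'll move over the knob and turn the gripper to straddle the bar.

```bash
python3 -m inch '-0.2 0.0022 0.0342 0.005 0 0 0;-0.2 0.0022 0.0342 0.005 0 0 0;-0.2 0 0 0 0 0 0.116;-0.2 0 0 0 0 0 0.116;-0.2 0 0 0 0 0 0.116;-0.2 0 0 0 0 0 0.116;-0.2 0 0 0 0 0 0.116;-0.2 0 0 0 0 0 0.116;-0.2 0 0 0 0 0 0.116;-0.2 0 0 0 0 0 0.116;-0.2 0 0 0 0 0 0.116;-0.2 0 0 0 0 0 0.116;-0.2 0 0 0 0 0 0.116;-0.2 0 0 0 0 0 0.116;-0.2 0 0 0 0 0 0.116;-0.2 0 0 0 0 0 0;-0.2 0 0 0 0 0 0'; python3 go.py .5664 .1473 .05; python3 - <<'E'
from h import *
M=camera_model("wrist");p,d=snapshot("wrist");W=cloud("wrist",d,M)
rho=np.hypot(W[...,0]-.5664,W[...,1]-.1473)
k=(abs(W[...,2]-.085)<.004)&(rho<.035);P=W[k]
print(len(P),P.mean(0),cv2.minAreaRect(P[:,:2].astype(np.float32)) if len(P) else '')
E
```

```text
clock: 25.55
tool_pos: [0.5653, 0.1472, 0.1288]
eef_rot: [0.79, 0.614, -0.001, -0.0]
contact_force: [0.0, -0.4, -0.4]
opening: 0.402
finger_force: 0.0
t 25.55 pos [0.5653 0.1472 0.1288] q [-0.42  0.78  0.15  1.79 -0.19  0.59 -0.41] shift [0.0006 0.0011 0.0788] rows@35mm 3.0
yaw y -14.3 z [-0.0023 -0.0018 -1.    ]
1738 [0.56681768 0.15016864 0.08621761] ((0.5666108727455139, 0.14875991642475128), (0.0497334748506546, 0.013944016769528389), 75.244140625)
```

```bash
python3 -m inch '-0.2 0.0006 0.0011 0.03 0 0 0;-0.2 0 0 0.03 0 0 0;-0.2 0 0 0.015 0 0 0;-0.2 0 0 0 0 0 0;-0.2 0 0 0 0 0 0'; python3 go.py .5665 .1477 .05
```

```text
clock: 26.02
tool_pos: [0.5669, 0.1475, 0.0545]
eef_rot: [0.79, 0.613, -0.001, -0.0]
contact_force: [0.2, -0.5, 1.3]
opening: 0.402
finger_force: 0.0
t 26.02 pos [0.5669 0.1475 0.0545] q [-0.4   0.89  0.11  1.81 -0.21  0.45 -0.39] shift [ 0.0001 -0.0004  0.0045] rows@35mm 1.0
yaw y -14.42 z [-2.e-03 -4.e-04 -1.e+00]
```

```bash
python3 -m inch '-0.2 0 0 0.004 0 0 0;-1 0 0 0 0 0 0;-1 0 0 0 0 0 0;-1 0 0 0 0 0 0;-1 0 0 0 0 0 0;-1 0 0 0 0 0 0;-1 0 0 0 0 0 0' 40; python3 go.py .5665 .1477 .05;python3 -c "from h import *;s=get_state();print(s['moment'],s['finger_force'],s['opening'])"
```

```text
clock: 26.6
tool_pos: [0.5654, 0.1485, 0.0518]
eef_rot: [0.79, 0.613, -0.001, -0.001]
contact_force: [-4.8, 1.3, 5.4]
opening: 0.156
finger_force: 40.0
t 26.6 pos [0.5654 0.1485 0.0518] q [-0.4   0.9   0.11  1.82 -0.21  0.44 -0.39] shift [-0.0005  0.0013  0.0018] rows@35mm 1.0
yaw y -14.43 z [-3.7e-03  7.0e-04 -1.0e+00]
[0.12182211 1.06450593 0.03557539] 39.98245858121663 0.15618072857600418
```

```bash
cat > f.py <<'E'
from h import *
s=get_state();X=R.from_quat(s['eef_rot']).as_matrix();y=np.degrees(np.arctan2(X[1,1],X[0,1]))
print('t %.2f yaw %.2f turned %.2f mz %.3f F %s grip %.1f pos %s q7 %.2f'%(s['clock'],y,-14.43-y,s['moment'][2],s['contact_force'].round(1),s['finger_force'],s['tool_pos'].round(4),s['q'][6]))
E
python3 -m inch '-1 0 0 0 0 0 0.06;-1 0 0 0 0 0 0.06'>/dev/null;python3 f.py;python3 -m inch '-1 0 0 0 0 0 0.06;-1 0 0 0 0 0 0.06'>/dev/null;python3 f.py;python3 -m inch '-1 0 0 0 0 0 0.06;-1 0 0 0 0 0 0.049'>/dev/null;python3 f.py;python3 -m inch '-1 0 0 0 0 0 0;-1 0 0 0 0 0 0'>/dev/null;python3 f.py
```

```text
t 26.77 yaw -21.43 turned 7.00 mz 0.323 F [-4.5  0.9  5.3] grip 40.1 pos [0.5654 0.1485 0.0518] q7 -0.47
t 26.93 yaw -28.35 turned 13.92 mz -0.088 F [-5.2  0.6  5.1] grip 40.0 pos [0.5653 0.1486 0.0518] q7 -0.54
t 27.10 yaw -34.60 turned 20.17 mz 0.079 F [-4.6  0.9  5.5] grip 40.0 pos [0.5652 0.1485 0.0518] q7 -0.61
t 27.27 yaw -34.44 turned 20.01 mz -0.083 F [-4.8  1.5  5.6] grip 40.0 pos [0.5653 0.1485 0.0518] q7 -0.61
```

Click 1: the moment rose to 0.32 N m, turned negative past halfway, and settled near zero at 20°. Click 2 next.

```bash

python3 -m inch '-1 0 0 0 0 0 0.06;-1 0 0 0 0 0 0.06'>/dev/null;python3 f.py;python3 -m inch '-1 0 0 0 0 0 0.06;-1 0 0 0 0 0 0.06'>/dev/null;python3 f.py;python3 -m inch '-1 0 0 0 0 0 0.06;-1 0 0 0 0 0 0.049'>/dev/null;python3 f.py;python3 -m inch '-1 0 0 0 0 0 0;-1 0 0 0 0 0 0'>/dev/null;python3 f.py
```

```text
t 27.43 yaw -41.43 turned 27.00 mz 0.307 F [-4.9  1.2  5.6] grip 40.1 pos [0.5652 0.1486 0.0518] q7 -0.68
t 27.60 yaw -48.35 turned 33.92 mz -0.036 F [-5.   0.9  5.6] grip 40.0 pos [0.5652 0.1486 0.0518] q7 -0.76
t 27.77 yaw -54.60 turned 40.17 mz 0.044 F [-5.4  0.9  5.9] grip 40.0 pos [0.5652 0.1486 0.0518] q7 -0.83
t 27.93 yaw -54.43 turned 40.00 mz -0.051 F [-5.4  0.9  6.5] grip 40.0 pos [0.5652 0.1486 0.0518] q7 -0.82
```

Click 2 felt the same. Now the third, slightly slower at the end.

```bash

python3 -m inch '-1 0 0 0 0 0 0.06;-1 0 0 0 0 0 0.06'>/dev/null;python3 f.py;python3 -m inch '-1 0 0 0 0 0 0.06;-1 0 0 0 0 0 0.06'>/dev/null;python3 f.py;python3 -m inch '-1 0 0 0 0 0 0.05;-1 0 0 0 0 0 0.04;-1 0 0 0 0 0 0.019'>/dev/null;python3 f.py;python3 -m inch '-1 0 0 0 0 0 0;-1 0 0 0 0 0 0;-1 0 0 0 0 0 0;-1 0 0 0 0 0 0'>/dev/null;python3 f.py
python3 - <<'E'
from h import *
p,d=snapshot("top");cv2.imwrite('pics/top9.png',p[:,:,::-1]);q,e=snapshot("wrist")
W=cloud("top",d);z=W[...,2]
k=(z>.045)&(z<.058)&(np.hypot(W[...,0]-.5664,W[...,1]-.1473)<.09)
n,l,st,c=cv2.connectedComponentsWithStats(k.astype(np.uint8))
for i in range(1,n):
    if st[i,4]>15:
        P=W[l==i].mean(0);v=P[:2]-[.5664,.1473];print(st[i,4],P.round(4),np.hypot(*v).round(3),np.degrees(np.arctan2(v[1],v[0])).round(1))
a=cv2.resize(p[150:320,200:540],(800,400));cv2.imwrite('pics/fin.png',a[:,:,::-1])
E
```

```text
t 28.10 yaw -61.43 turned 47.00 mz 0.270 F [-5.7  1.3  6. ] grip 40.1 pos [0.5652 0.1486 0.0518] q7 -0.90
t 28.27 yaw -68.35 turned 53.92 mz -0.085 F [-6.   1.3  5.8] grip 40.0 pos [0.5651 0.1487 0.0518] q7 -0.98
t 28.52 yaw -74.54 turned 60.11 mz 0.094 F [-4.7  2.2  6.7] grip 40.0 pos [0.5651 0.1487 0.0518] q7 -1.05
t 28.85 yaw -74.42 turned 59.99 mz 0.035 F [-6.   1.3  6.4] grip 40.0 pos [0.5651 0.1487 0.0518] q7 -1.05
97 [0.4994 0.1272 0.052 ] 0.07 -163.3
```

View pics/fin.png

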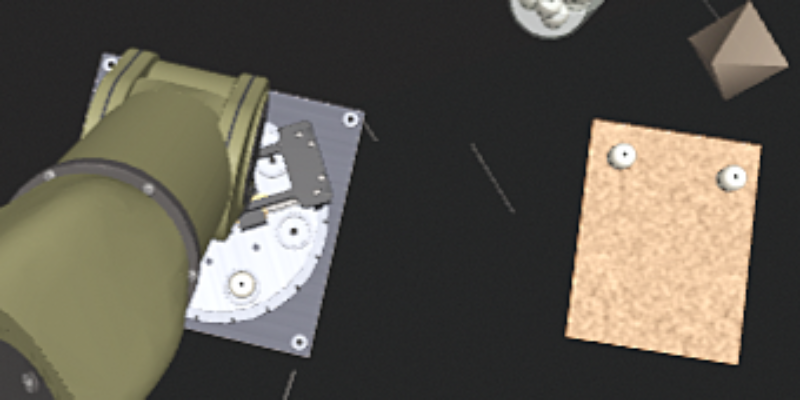

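The final view shows a hub at (240,285), in the old nest_2 position at −163.3°, which is right after a 60° turn. The two spare hubs are still on the mat at (621,155) and (732,178). The knob is gripped at 40 N with the dial at rest, so I'm handing in.

```bash
python3 -c "from h import *;print(r.finish_job())"
```

```text
the job is handed in; nothing more can be done
None
```

Job handed in (no verdict came back): three hubs were measured seated before the turn, the dial was turned three clicks clockwise to 60.0°, and the knob is still gripped at 40 N; one hub was re-sighted in place afterwards, the two nearer the punch were hidden by the arm, and the fingertips sit about 11 mm behind the reported TCP, not ahead as documented, which cost two empty grasps.

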